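# Open the child-locked tablet caddy on the cupboard door

## Robot

A 6-joint arm with a two-finger parallel gripper is mounted at the origin on the work surface. World frame = base frame: x ahead of the robot, y to its left, z up, the work surface at z = 0. Lengths are in m, angles in rad, forces in N, time in s.
With the tool pointing down it reaches from about 0.35 to 0.95 m from the base axis. Payload 17.4 kg.
Tool frame: the origin (TCP) lies on the front face of the gripper's body, between the roots of the fingers; the fingertips stand 84 mm ahead of it and the grasp point (between the pads) lies 65 mm ahead of it; z points along the fingers, y is the line along which they close (so a half turn about z gives the same grasp; the last joint's range is limited). The gripper opens to 93 mm and grips with 3 to 60 N. Pads are 15 mm wide; open, the fingers measure 128 mm over their backs; the gripper's body (75 mm by 188 mm) begins 65 mm behind the grasp point.
Start: joints at [-1.357, 0.116, 1.442, -0, 1.584, -0.038], TCP at [0.168, -0.654, 0.303] pointing down, gripper open.
Joint ranges: [-2.83, 2.83], [-0.83, 2.19], [0.07, 2.5], [-1.14, 4.28], [0.01, 3], [-2.97, 2.97]. Speed limits (rad/s): [1.89, 1.89, 2.22, 3.14, 3.14, 3.14].

## Interface

Orientations are given as a rotation vector (axis times angle).
In Python, from station import bot gives the robot as it stands.
- The arm moves only by the tool send_rows, never from a script. Its argument "increments" is a list of rows, each a list of 5 numbers: the finger opening in mm, from 0 to 93, then the shift along the tool's x, y, z each as a share of 3 cm, from -1 to 1, then the turn about the tool's z as a share of 6 degrees, from -1 to 1. In form: [[grip, x, y, z, spin], ...]. A call has 1 to 10 rows; each row shifts and turns the commanded pose from where the row before left it, along the tool's axes as they then stand; what a row does not reach is not made up. A row lasts 1/12 s, in which the tool goes at most 41.7 mm and 7.16 degrees, less where a joint would pass 70% of its speed; a pose out of reach is approached as far as the arm can. A call with a number of a shift or a turn outside -1 to 1 is refused whole. A call with a gripper value outside its range is refused whole. The fingers move at their own pace and stop on an object; the grip force is fixed at half the most. Time passes only in rows, so rows that do not move let the fingers close. It gives the time, the measured TCP pose, the force, the opening and the grip force at its end, in the units of the state.
- bot.get_obs(): the state, without advancing time (a new reading comes with each control period).
- bot.camera(name): name is "side" or "top"; returns the picture (480x640x3 uint8, red, green, blue); there is no depth.
- bot.get_calibration(name): a dict with "vfov" (degrees; the focal length in pixels is half the picture's height over the tangent of half this angle, whatever the lens; pixels are square), "cx", "cy" (the principal point, pixels), "R" (3x3) and "t" (3): a world point X has camera coordinates R X + t. Camera axes: x right, y down, z forward; pixel columns grow to the right and rows downward; lengths in m; the calibration is good to about 2 mm. A picture is of the moment at which its call begins. get_calibration takes no time and is no camera call.
- bot.finish_job(): hands the job in; it is judged then, once.
Trained networks look in the newest picture that a camera, given by its name, has taken for a name from the list of things; names that differ only in an ending like _2 or _b are one class to them, and where a whole thing is asked for, a point or a joint stands for the part that bears it (a point fixed in the world has none). Each returns a list of dicts, best first, with "conf" (0 to 1); they miss things now and then, are a little off and sometimes report something else, mostly with a low value. They report only what shows in the picture. A call takes as long as a camera call. They do not tell look-alikes from the thing itself.
- bot.regions_of(camera, query): "region" (480x640 bool, what is visible of it).
- bot.tip_of(camera, query): "centre" ([x, y, z] in m, in world coordinates, good to about 4 mm: a listed point, or the origin of a listed thing).
The state is a dict: "t": time; "joint_positions": joint angles; "qvel": joint speeds; "joint_efforts": joint torques, N m; "tool_pos": TCP position; "ee_rot": TCP orientation; "ft_force": force on the tool from outside, world axes, zero at the start; "moment": the same for the moment, N m; "grip_width": finger opening in m; "grip_force": force on a finger pad.
Only numpy, scipy, OpenCV 4.12 (cv2) and the standard library are available. Lean on these libraries where they do the work, as an engineer would, in place of code of your own. Each camera call takes 0.05 s, during which the arm holds its last target. There are 200 camera calls.

## Task

Open the dishwasher-tablet caddy that hangs on the inside of the cupboard door: slide the orange safety tab on its lid across as far as it goes towards the door's free edge, then pull the blue front latch out and up until it lets go, so that the sprung lid rises and is left standing wide open by itself, with the tab still across. Leave the whisk, the spatula, the pudding mould and the ramekin as they are.

Things in the scene. Friction and masses are not known exactly. Their poses are not given: they have to be found in the camera images.
- door: Opened birch cupboard door, fixed, 440 wide, 375 high, 18 thick, upright, edge to the robot (mm). Origin: mid-width on the inside face at worktop height. -x points out of the inside face (rails, caddy, shelf), +y along the door to the hinge edge (far from the robot), -y to the free edge, z up. Rails 240 and 335 high stand 36 off the face; a 140 deep shelf, top at 45 high, at its foot.
- caddy: Fixed white plastic box hung on the lower rail, 120 out from the door by 200 along it by 100 high. Origin: centre of its underside, 105 out from the door face, 155 high; axes as the door's, its front faces -x. Its rim is at 255 high. (mm)
- lid (a joint): Pale caddy lid, 204 long, 132 deep, top at 266 high when shut, hinged along its back edge (49 out from the door face, 255 high). 0 = shut, grows as its front rises, stop at 1.45 rad (upright; with latch and tab it then reaches about 435 high). A damped spring opens it by itself in about 4 s once the latch lets go, pulling on the latch with under 1 N. (mm)
- latch (a joint): Angle (rad) of the blue latch about its hinge line along the lid's front edge (263 mm high, 181 out from the door); it rides on the lid. 0 = hanging, hooked; grows as its foot swings out and up; stop at 0.6; a weak spring (0.5 N) returns it. Lets go at about 0.25 (held under 0.1 while the tab is locked); keep it out about 0.5 s so the lid can start up, or it may re-hook. Slippery plastic.
- latch_scoop (a point): Middle of the open top of the blue latch's finger scoop (mm; axes as the door's when shut). The flap, 90 wide along the door, hangs 52 down the front; its foot turns out and up as a J: a scoop open at top and ends, 21 deep below this point, 34 clear at its floor, 43 at the top of the lip, which leans out 23 deg and is 7 thick. The latch's hinge line is 22 nearer the door and 25 higher.
- tab (a joint): Travel (m) of the orange safety tab along the lid: 0 = locked (it stands behind the latch's upright horn so the latch cannot tip), grows towards the door's free edge (door's -y), end stop at 0.032 = unlocked, a green patch then shows where it stood. Friction about 1.5 N; it stays where it is left.
- tab_fin (a point): Middle of the top edge of the fin of the orange tab (mm; axes as the door's when shut). The tab is a block 60 long along the door, 26 deep, 14 high, on the lid; across its middle a fin 10 thick along the door, 26 wide, top 26 above the lid and 12 above the block. The latch's horn, 40 along the door, 7 thick, top 16 above the lid, stands just in front (towards -x) of the tab's hinge-side end.
- whisk_mid (a point): Metal whisk, 200 long, 45 wide, hung from the upper rail on the hinge side of the caddy; it can swing out from the door. The point is 120 below its hook, on its axis. (mm)
- spatula_mid (a point): Red silicone spatula with a wooden handle, 210 long, 50 wide, hung from the upper rail beyond the whisk; it can swing out from the door. The point is 120 below its hook, on its axis. (mm)
- mould_mid (a point): Stainless pudding mould with clip-on lid, 122 across, 84 high (94 with the lid's wire handle), loose on the door shelf below the caddy. The point is its middle, half-way up; its z is up. (mm)
- ramekin_mid (a point): White ceramic ramekin, 84 across, 48 high, loose on the door shelf below the whisk and spatula. The point is its middle, half-way up; its z is up. (mm)
Not all that is in view belongs to the job. Of the things that look like the part that bears ramekin_mid, the smaller one is meant.

How it is judged:
By the outcome, as a careful person would: the job done as asked, in the order asked, and still so for the second after the job is handed in, with the robot touching nothing.
It also fails if it takes over 43 s, if anything falls off the work surface, if the arm or the gripper's body presses on something with over 40 N, if the wrist force passes 120 N, or if a joint passes its speed limit or range.

## Working session

There is one attempt and no reset: what is moved stays moved. The work goes in short steps, Python scripts to look and compute and a tool call to move; the robot and the scene stay as the last step left them, time stands still between calls to the robot, and variables do not carry over. Pictures are saved under pics/ and viewed, at most 10 in all, crops included, and the job is handed in when it is done.

Besides the shell and the picture viewer there is one more tool, called as name(argument=value, ...), one argument or row to a line, values as JSON. send_rows: Moves the arm, as the interface text tells. Its arguments: {"type":"object","properties":{"increments":{"type":"array","items":{"type":"array","items":{"type":"number"}}}},"required":["increments"]}

```bash
mkdir -p pics
python3 - <<'E'
from station import bot
import cv2,numpy as np
for c in("side","top"):
    im=bot.camera(c); cv2.imwrite(f"pics/{c}0.png",im[:,:,::-1])
    k=bot.get_calibration(c); print(c,k["vfov"],k["cx"],k["cy"],np.round(k["R"],3).tolist(),np.round(k["t"],3))
    for q in("door","caddy","latch_scoop","tab_fin","whisk_mid","spatula_mid","mould_mid","ramekin_mid"):
        print(q,[(np.round(d["centre"],3).tolist(),round(d["conf"],2)) for d in bot.tip_of(c,q)][:3])
o=bot.get_obs();print(o["t"],o["tool_pos"],o["ee_rot"],o["grip_width"])
E
```

```text
side 42.141197723340795 320.8953994531143 232.8039836905484 [[0.939, 0.344, 0.024], [0.215, -0.527, -0.822], [-0.27, 0.777, -0.569]] [-0.499 -0.024  1.422]
door [([0.564, -0.162, -0.001], 0.69)]
caddy []
latch_scoop []
tab_fin [([0.436, 0.01, 0.292], 0.55)]
whisk_mid []
spatula_mid []
mould_mid []
ramekin_mid [([0.635, -0.3, 0.039], 0.86)]
top 49.22506705566168 324.09552696007955 237.22083166239833 [[-0.029, -0.999, 0.04], [-0.998, 0.026, -0.055], [0.054, -0.041, -0.998]] [-0.14   0.583  0.834]
door [([0.555, -0.162, -0.004], 0.91), ([0.613, -0.1, 0.068], 0.4)]
caddy [([0.47, -0.056, 0.157], 0.64), ([0.435, 0.008, 0.291], 0.61)]
latch_scoop [([0.474, 0.046, 0.238], 0.71), ([0.615, -0.102, 0.067], 0.2)]
tab_fin [([0.432, 0.01, 0.292], 0.66)]
whisk_mid [([0.598, -0.126, 0.211], 0.7)]
spatula_mid [([0.654, -0.123, 0.211], 0.6)]
mould_mid []
ramekin_mid [([0.613, -0.102, 0.07], 0.62), ([0.634, -0.304, 0.033], 0.59)]
0.9 [ 0.16817289 -0.65372353  0.30278634] [ 3.11666898e+00  3.94459068e-01 -2.59869824e-05] 0.09329093350712776
```

View pics/side0.png

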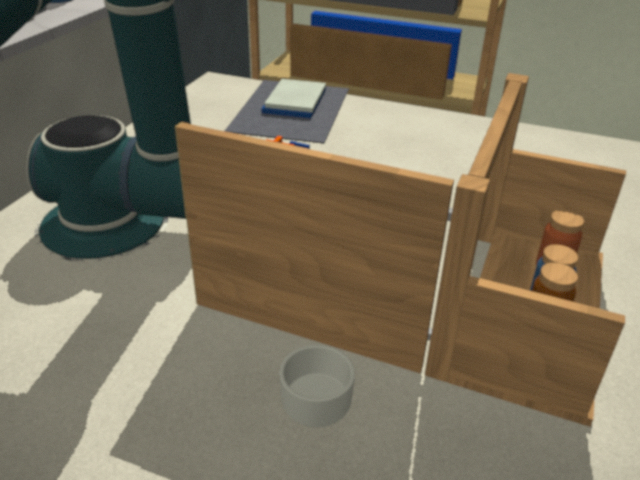

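View pics/top0.png

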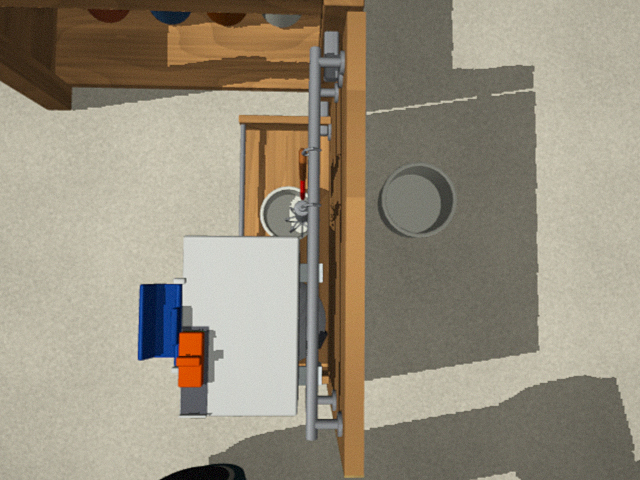

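The top view shows the caddy lid at about (240,325), the orange tab at (190,358), the blue latch at (160,322), and a grey patch on the free-edge side at (193,400). The side view shows only the back of the door.

Candidates:
- **Tab:** the orange block at (190,358) is the only one. The red item at (303,172) is the spatula.
- **Latch:** the blue flap at (160,322). The blue disc at (170,15) and the book in the side view are clutter.
- **Ramekin:** the white one at (285,213), not the large bowl at (417,200).

I'll check this in one crop.

```bash
cat > h.py <<'E'
from station import bot
import cv2,numpy as np
from scipy.spatial.transform import Rotation as Ro
def back(u,v,z,c="top"):
    k=bot.get_calibration(c);f=240/np.tan(np.radians(k["vfov"]/2))
    R=np.array(k["R"]);C=-R.T@np.array(k["t"]);d=R.T@np.array([(u-k["cx"])/f,(v-k["cy"])/f,1])
    return C+d*(z-C[2])/d[2]
def goto(p,tx=None):
    o=bot.get_obs();R=Ro.from_rotvec(o["ee_rot"]).as_matrix()
    print("t",round(o["t"],2),"pos",np.round(o["tool_pos"],4),"toolx",np.round(R[:,0],3),"tooly",np.round(R[:,1],3),"shares",np.round(R.T@(np.array(p)-o["tool_pos"])/.03,2),"F",np.round(o["ft_force"],1))
E
python3 - <<'E'
from h import *
im=cv2.imread("pics/top0.png")
cv2.imwrite("pics/crop0.png",cv2.resize(im[260:430,110:320],None,fx=3.5,fy=3.5,interpolation=cv2.INTER_CUBIC))
h=cv2.cvtColor(im,cv2.COLOR_BGR2HSV)[260:430,110:220]
for n,lo,hi in(("orange",(3,180,120),(20,255,255)),("blue",(105,150,60),(125,255,255))):
    m=cv2.inRange(h,lo,hi);ys,xs=np.nonzero(m);print(n,xs.min()+110,xs.max()+110,ys.min()+260,ys.max()+260)
for n,u,v,z in(("lid hinge-side front",184,237,.266),("lid free-side front",181,416,.266),("lid back hinge",299,237,.266),("lid back free",297,416,.266),
 ("lip top hinge",140,284,.238),("lip free",139,359,.238)): print(n,np.round(back(u,v,z),4))
E
```

```text
orange 177 201 333 386
blue 138 181 284 364
lid hinge-side front [0.5702 0.0143 0.266 ]
lid free-side front [0.3693 0.0205 0.266 ]
lid back hinge [ 0.5667 -0.1168  0.266 ]
lid back free [ 0.3641 -0.1093  0.266 ]
lip top hinge [0.5174 0.073  0.238 ]
lip free [0.4295 0.075  0.238 ]
```

View pics/crop0.png

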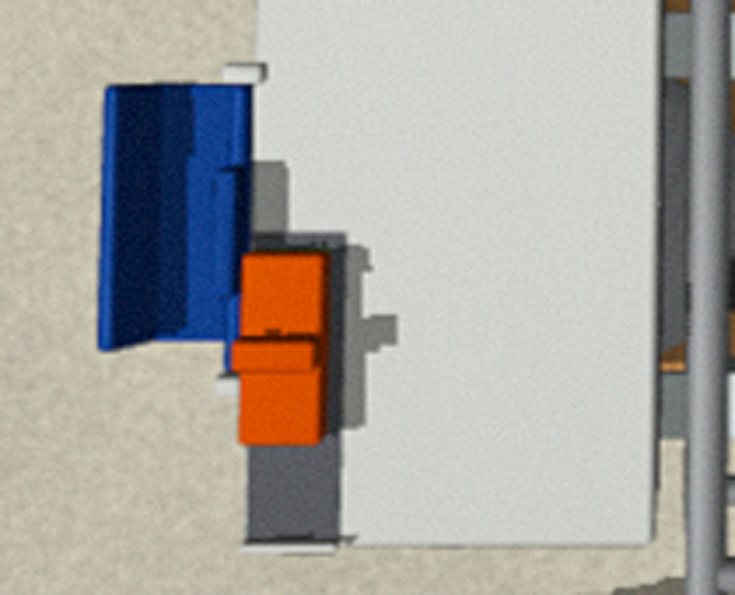

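The crop confirms it: orange tab with its fin at about pixel (188,361), and the blue scoop with its lip on the left at u≈140, rows 284–359. The fin is at (0.434, 0.010, 0.292) and the scoop at (0.474, 0.045, 0.238). The door's length runs along world +x, yawed about -2°. I'll raise and turn first.

send_rows(
  increments=[
    [0,0,0,-0.7,-1],
    [0,0,0,-0.7,-1],
    [0,0,0,-0.7,-1],
    [0,0,0,-0.7,-1],
    [0,0,0,-0.7,-1],
    [0,0,0,-0.7,-1],
    [0,0,0,-0.7,-1],
    [0,0,0,-0.7,-1],
    [0,0,0,-0.7,-1],
    [0,0,0,-0.7,-1],
  ],
)

```text
t: 1.73
tool_pos: [0.1681, -0.6536, 0.5139]
ee_rot: [2.497, 1.906, -0.0]
ft_force: [-0.0, -0.0, -0.4]
grip_width: 0.0309
grip_force: 0.0
```

send_rows(
  increments=[
    [0,0,0,0,-1],
    [0,0,0,0,-1],
    [0,0,0,0,-0.27],
    [0,0,0,0,0],
  ],
)

```text
t: 2.07
tool_pos: [0.1682, -0.6537, 0.5128]
ee_rot: [2.257, 2.185, -0.0]
ft_force: [-0.4, -0.1, -0.2]
grip_width: 0.004
grip_force: 0.0
```

```bash
python3 -c "
from h import *
goto([.466,.008,.46]);print(bot.get_obs()['joint_positions'])"
```

```text
t 2.07 pos [ 0.1682 -0.6537  0.5128] toolx [ 0.033  0.999 -0.   ] tooly [ 0.999 -0.033  0.   ] shares [22.37  9.2   1.76] F [-0.4 -0.1 -0.2]
[-1.35678898e+00  1.40523824e-01  1.07691912e+00  2.39094677e-05
  1.92407491e+00 -1.32422347e+00]
```

send_rows(
  increments=[
    [0,0.93,0.38,0,0],
    [0,0.93,0.38,0,0],
    [0,0.93,0.38,0,0],
    [0,0.93,0.38,0,0],
    [0,0.93,0.38,0,0],
    [0,0.93,0.38,0,0],
    [0,0.93,0.38,0,0],
    [0,0.93,0.38,0,0],
    [0,0.93,0.38,0,0],
    [0,0.93,0.38,0,0],
  ],
)

```text
t: 2.9
tool_pos: [0.2918, -0.3773, 0.5128]
ee_rot: [2.261, 2.181, -0.0]
ft_force: [0.7, -0.1, 0.5]
grip_width: 0.0006
grip_force: 0.0
```

send_rows(
  increments=[
    [0,0.93,0.38,0,0],
    [0,0.93,0.38,0,0],
    [0,0.93,0.38,0,0],
    [0,0.93,0.38,0,0],
    [0,0.93,0.38,0,0],
    [0,0.93,0.38,0,0],
    [0,0.93,0.38,0,0],
    [0,0.93,0.38,0,0],
    [0,0.93,0.38,0,0],
    [0,0.93,0.38,0,0],
  ],
)

```text
t: 3.73
tool_pos: [0.4151, -0.1023, 0.513]
ee_rot: [2.261, 2.181, 0.0]
ft_force: [0.4, -1.2, -1.1]
grip_width: 0.0003
grip_force: 0.0
```

send_rows(
  increments=[
    [0,0.93,0.38,0,0],
    [0,0.93,0.38,0,0],
    [0,0.93,0.38,0,0],
    [0,0,0,0,0],
    [0,0,0,0,0],
  ],
)

```text
t: 4.15
tool_pos: [0.4523, -0.0203, 0.5125]
ee_rot: [-2.257, -2.184, 0.001]
ft_force: [-0.4, -0.2, -0.6]
grip_width: 0.0007
grip_force: 0.0
```

```bash
python3 -c "
from h import *
goto([.468,.008,.368])
im=bot.camera('top');cv2.imwrite('pics/top1.png',im[:,:,::-1])
for q in('tab_fin','latch_scoop'):print(q,[(np.round(d['centre'],3).tolist(),round(d['conf'],2)) for d in bot.tip_of('top',q)][:3])
"
```

```text
t 4.15 pos [ 0.4523 -0.0203  0.5125] toolx [0.033 0.999 0.   ] tooly [ 0.999 -0.033 -0.001] shares [0.96 0.49 4.82] F [-0.4 -0.2 -0.6]
tab_fin [([0.438, 0.008, 0.291], 0.56)]
latch_scoop [([0.474, 0.044, 0.239], 0.62)]
```

View pics/top1.png

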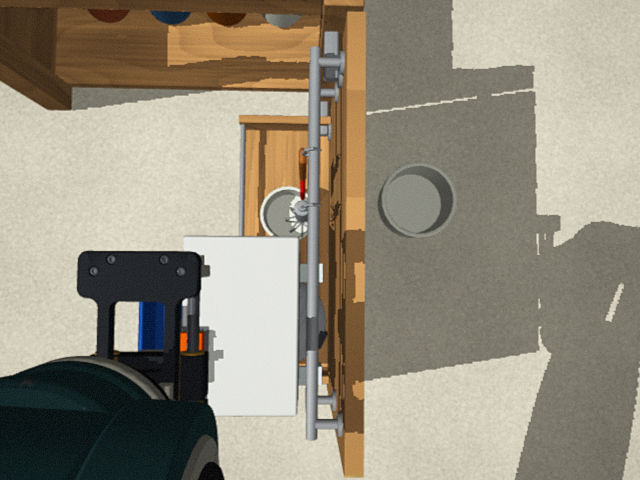

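The view shows the gripper over the front of the caddy, its fingers beside the tab at (190,330). The fin and scoop estimates haven't changed. Next I descend behind the fin.

send_rows(
  increments=[
    [0,0.5,0.3,0,0],
    [0,0.46,0.26,0.5,0],
    [0,0,0,0.8,0],
    [0,0,0,0.8,0],
    [0,0,0,0.8,0],
    [0,0,0,0.8,0],
    [0,0,0,0.6,0],
    [0,0,0,0,0],
  ],
)

```text
t: 4.97
tool_pos: [0.4692, 0.0058, 0.3803]
ee_rot: [-2.259, -2.179, 0.005]
ft_force: [-0.3, -0.4, -1.1]
grip_width: 0.0004
grip_force: 0.0
```

```bash
python3 -c "
from h import *
goto([.47,.008,.368])"
```

```text
t 4.97 pos [0.4692 0.0058 0.3803] toolx [ 0.036  0.999 -0.   ] tooly [ 0.999 -0.036 -0.004] shares [0.07 0.03 0.41] F [-0.3 -0.4 -1.1]
```

send_rows(
  increments=[
    [0,0.05,0,0.2,0],
    [0,0,0,0.2,0],
    [0,0,0,0,0],
    [0,0,-0.2,0,0],
    [0,0,-0.2,0,0],
    [0,0,-0.2,0,0],
  ],
)

```text
t: 5.47
tool_pos: [0.4513, 0.009, 0.3723]
ee_rot: [2.259, 2.183, 0.001]
ft_force: [0.1, 0.3, 0.2]
grip_width: 0.0007
grip_force: 0.0
```

send_rows(
  increments=[
    [0,0,-0.2,0,0],
    [0,0,-0.2,0,0],
    [0,0,-0.2,0,0],
    [0,0,-0.2,0,0],
    [0,0,-0.1,0,0],
  ],
)

```text
t: 5.88
tool_pos: [0.4242, 0.01, 0.3721]
ee_rot: [2.259, 2.183, 0.001]
ft_force: [1.5, 0.4, 1.8]
grip_width: 0.0007
grip_force: 0.9
```

```bash
python3 -c "
from h import *
goto([.42,.008,.368])
im=bot.camera('top');
for q in('tab_fin','latch_scoop'):print(q,[(np.round(d['centre'],3).tolist(),round(d['conf'],2)) for d in bot.tip_of('top',q)][:3])
"
```

```text
t 5.88 pos [0.4242 0.01   0.3721] toolx [0.034 0.999 0.   ] tooly [ 0.999 -0.034  0.001] shares [-0.07 -0.14  0.13] F [1.5 0.4 1.8]
tab_fin []
latch_scoop [([0.473, 0.045, 0.242], 0.81), ([0.655, -0.121, 0.212], 0.26)]
```

Force in x is 1.5 N, which is the tab sliding. I'll continue until it hits the stop.

send_rows(
  increments=[
    [0,0,-0.1,0.08,0],
    [0,0,-0.1,0,0],
    [0,0,0,0,0],
  ],
)

```text
t: 6.28
tool_pos: [0.4194, 0.0101, 0.3702]
ee_rot: [2.257, 2.181, 0.004]
ft_force: [7.5, -0.3, 7.6]
grip_width: 0.0005
grip_force: 5.1
```

send_rows(
  increments=[
    [0,0,-0.1,0,0],
    [0,0,-0.1,0,0],
    [0,0,0,0,0],
  ],
)

```text
t: 6.53
tool_pos: [0.4152, 0.0101, 0.3723]
ee_rot: [2.253, 2.177, 0.013]
ft_force: [26.6, -2.1, 21.6]
grip_width: 0.0006
grip_force: 16.9
```

At the stop: the force rose to 27 N. I'll back off, lift, move aside and look.

send_rows(
  increments=[
    [0,0,0.3,0,0],
    [0,0,0.2,-0.5,0],
    [0,0,0,-1,0],
    [0,0.3,0.3,-0.5,0],
    [0,0.9,0.4,0,0],
    [0,0.9,0.4,0,0],
    [0,0.9,0.4,0,0],
    [0,0.9,0.3,0,0],
    [0,0,0,0,0],
  ],
)

```text
t: 7.28
tool_pos: [0.4871, 0.1281, 0.4278]
ee_rot: [-2.255, -2.185, 0.003]
ft_force: [0.6, 0.0, -1.2]
grip_width: 0.0002
grip_force: 0.0
```

```bash
python3 -c "
from h import *
goto([.474,.044,.345])
im=bot.camera('top');cv2.imwrite('pics/top2.png',cv2.resize(im[220:460,60:380,::-1],None,fx=2.5,fy=2.5))
for q in('tab_fin','latch_scoop'):print(q,[(np.round(d['centre'],3).tolist(),round(d['conf'],2)) for d in bot.tip_of('top',q)][:3])
"
```

```text
t 7.28 pos [0.4871 0.1281 0.4278] toolx [0.032 0.999 0.   ] tooly [ 0.999 -0.032 -0.003] shares [-2.82 -0.34  2.76] F [ 0.6  0.  -1.2]
tab_fin [([0.407, 0.008, 0.29], 0.93)]
latch_scoop [([0.475, 0.044, 0.239], 0.62), ([0.468, -0.056, 0.155], 0.27)]
```

View pics/top2.png

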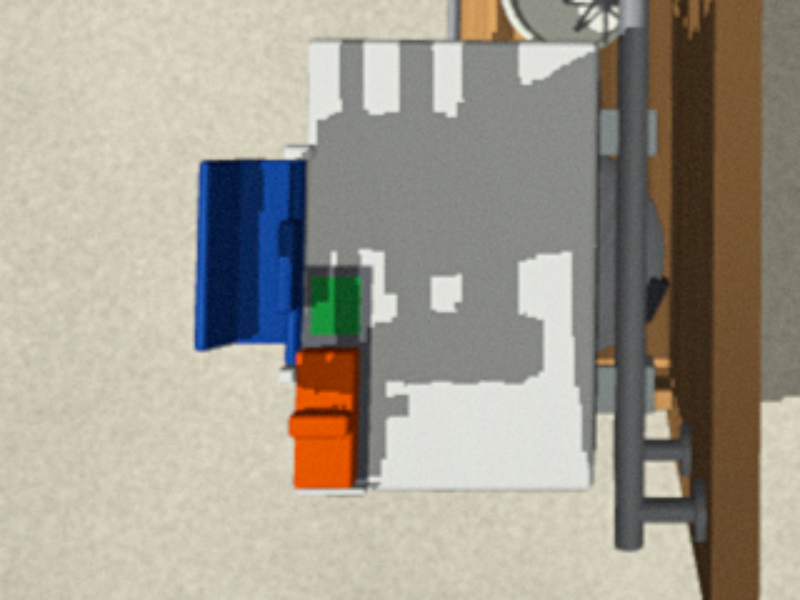

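The picture shows the tab hard against the free-edge end at (325,450) with the green patch uncovered at (335,305). The fin moved 31 mm. The scoop is at (235,255), still hanging. Now I move above the scoop.

send_rows(
  increments=[
    [0,-0.9,-0.15,0,0],
    [0,-0.9,-0.15,0,0],
    [0,-0.9,-0.1,0,0],
    [0,0,0,0.9,0],
    [0,0,0,0.9,0],
    [0,0,0,0.8,0],
    [0,0,0,0,0],
  ],
)

```text
t: 8.02
tool_pos: [0.47, 0.0432, 0.347]
ee_rot: [-2.258, -2.179, 0.006]
ft_force: [-0.2, -0.4, 0.1]
grip_width: 0.0006
grip_force: 0.0
```

```bash
python3 -c "
from h import *
goto([.474,.046,.308])"
```

```text
t 8.02 pos [0.47   0.0432 0.347 ] toolx [ 0.036  0.999 -0.001] tooly [ 0.999 -0.036 -0.005] shares [0.1  0.14 1.3 ] F [-0.2 -0.4  0.1]
```

send_rows(
  increments=[
    [0,0.08,0.1,0,0],
    [0,0,0,0.3,0],
    [0,0,0,0.3,0],
    [0,0,0,0.3,0],
    [0,0,0,0.3,0],
    [0,0,0,0,0],
    [0,0,0,0,0],
  ],
)

```text
t: 8.6
tool_pos: [0.4741, 0.0467, 0.3149]
ee_rot: [-2.258, -2.183, 0.001]
ft_force: [0.3, -0.2, 0.5]
grip_width: 0.0004
grip_force: 0.0
```

```bash
python3 -c "
from h import *
goto([.474,.046,.308])"
```

```text
t 8.6 pos [0.4741 0.0467 0.3149] toolx [ 0.034  0.999 -0.   ] tooly [ 0.999 -0.034 -0.001] shares [-0.02 -0.    0.23] F [ 0.3 -0.2  0.5]
```

send_rows(
  increments=[
    [0,0,0,0.23,0],
    [0,0,0,0,0],
    [0,0.2,0,0,0],
    [0,0.15,0,0,0],
    [0,0,0,0,0],
  ],
)

```text
t: 9.02
tool_pos: [0.4747, 0.0572, 0.3096]
ee_rot: [2.258, 2.181, -0.001]
ft_force: [-3.1, -8.5, 6.0]
grip_width: 0.0006
grip_force: 4.9
```

In contact with the lip and floor. Now I lift with the pull.

send_rows(
  increments=[
    [0,0.05,0,-0.2,0],
    [0,0.1,0,-0.15,0],
    [0,0,0,0,0],
  ],
)

```text
t: 9.27
tool_pos: [0.4749, 0.0622, 0.3203]
ee_rot: [2.258, 2.183, 0.002]
ft_force: [-1.7, -2.6, 1.6]
grip_width: 0.0007
grip_force: 1.4
```

```bash
python3 -c "
from h import *
goto([.474,.046,.308])
im=bot.camera('top');cv2.imwrite('pics/top3.png',cv2.resize(im[220:460,60:380,::-1],None,fx=2.5,fy=2.5))
"
```

```text
t 9.27 pos [0.4749 0.0622 0.3203] toolx [0.034 0.999 0.   ] tooly [ 0.999 -0.034  0.001] shares [-0.54 -0.01  0.41] F [-1.7 -2.6  1.6]
```

View pics/top3.png

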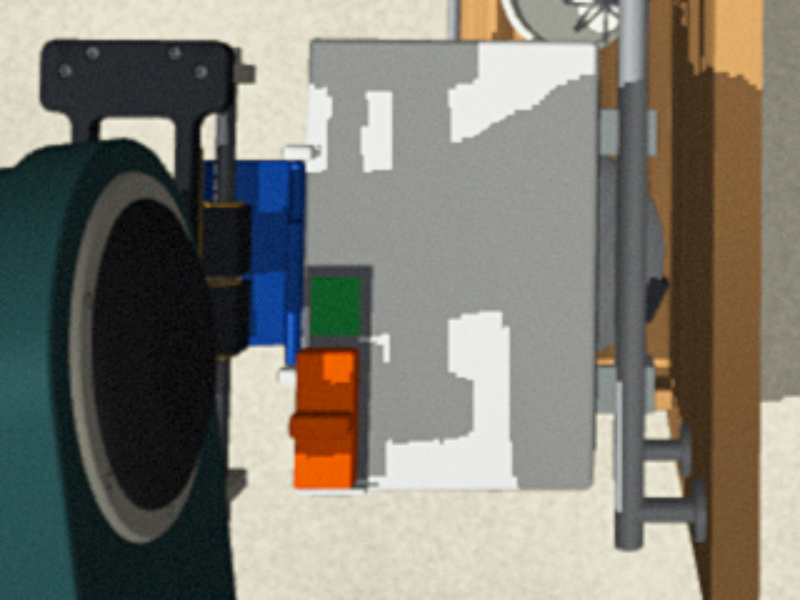

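The fingers are in the scoop at (225,240) and the lid is still shut. I'll carry on out and up, then follow the lid slowly.

send_rows(
  increments=[
    [0,0.15,0,-0.13,0],
    [0,0.15,0,-0.13,0],
    [0,0,0,0,0],
  ],
)

```text
t: 9.57
tool_pos: [0.4751, 0.0678, 0.328]
ee_rot: [2.257, 2.175, -0.009]
ft_force: [-4.5, -40.9, 6.8]
grip_width: 0.0005
grip_force: 20.6
```

send_rows(
  increments=[
    [0,0.12,0,-0.13,0],
    [0,0.05,0,-0.13,0],
    [0,0,0,0,0],
    [0,0,0,0,0],
  ],
)

```text
t: 9.9
tool_pos: [0.4751, 0.0695, 0.3339]
ee_rot: [2.258, 2.168, -0.021]
ft_force: [-3.8, -75.3, -0.9]
grip_width: 0.0004
grip_force: 37.6
```

```bash
python3 -c "
from h import *
goto([.474,.046,.308])
im=bot.camera('top');cv2.imwrite('pics/top4.png',cv2.resize(im[220:460,60:380,::-1],None,fx=2.5,fy=2.5))
"
```

```text
t 9.9 pos [0.4751 0.0695 0.3339] toolx [ 0.041  0.999 -0.017] tooly [ 0.999 -0.041 -0.001] shares [-0.77 -0.    0.88] F [ -3.8 -75.3  -0.9]
```

View pics/top4.png

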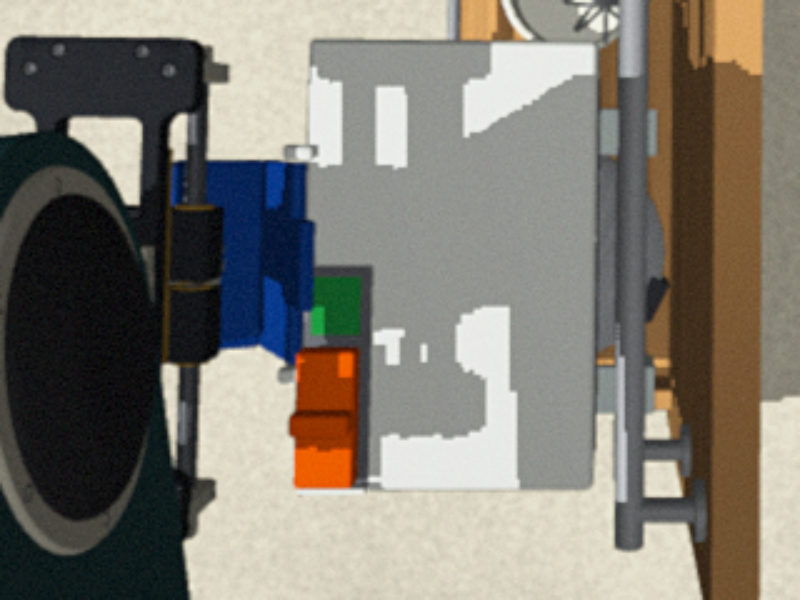

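The latch is tilted fully: the horn leans back over the lid at (290,260). But I'm pulling hard against its stop, 75 N, and that friction can hold the lid down. I'll ease back a little and let the lid start up.

send_rows(
  increments=[
    [0,-0.27,0,0,0],
    [0,0,0,-0.05,0],
    [0,0,0,-0.08,0],
  ],
)

```text
t: 10.2
tool_pos: [0.4749, 0.0667, 0.338]
ee_rot: [2.26, 2.181, -0.002]
ft_force: [-0.3, -10.4, -0.2]
grip_width: 0.0006
grip_force: 5.2
```

send_rows(
  increments=[
    [0,0,0,-0.1,0],
    [0,0,0,-0.1,0],
    [0,0,0,-0.1,0],
    [0,0,0,-0.1,0],
  ],
)

```text
t: 10.53
tool_pos: [0.4749, 0.0665, 0.3501]
ee_rot: [2.259, 2.18, -0.005]
ft_force: [-0.3, -16.8, -1.5]
grip_width: 0.0002
grip_force: 8.8
```

```bash
python3 -c "
from h import *
goto([.474,.046,.308])
im=bot.camera('top');cv2.imwrite('pics/top5.png',cv2.resize(im[220:460,60:380,::-1],None,fx=2.5,fy=2.5))
"
```

```text
t 10.53 pos [0.4749 0.0665 0.3501] toolx [ 0.035  0.999 -0.003] tooly [ 0.999 -0.035 -0.001] shares [-0.68 -0.    1.41] F [ -0.3 -16.8  -1.5]
```

View pics/top5.png

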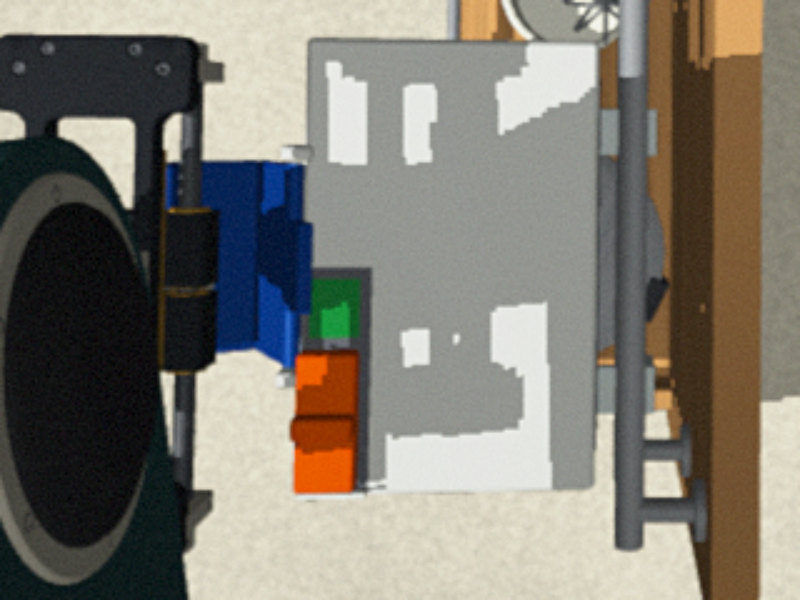

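The lid has started to rise: its front edge moved from column 309 to 307 and the tab appears larger. I'll follow a bit more, then exit up and outwards.

send_rows(
  increments=[
    [0,-0.15,0,-0.13,0],
    [0,-0.03,0,-0.15,0],
    [0,-0.03,0,-0.15,0],
    [0,-0.03,0,-0.15,0],
  ],
)

```text
t: 10.92
tool_pos: [0.4747, 0.0606, 0.3684]
ee_rot: [-2.259, -2.183, -0.001]
ft_force: [-0.3, 1.2, 0.2]
grip_width: 0.0005
grip_force: 0.0
```

send_rows(
  increments=[
    [0,0,0,-0.6,0],
    [0,0,0,-1,0],
    [0,0.3,0,-1,0],
    [0,0.9,0,-0.5,0],
    [0,1,0,0,0],
    [0,1,0,0,0],
    [0,1,0,0,0],
    [0,0.5,0,0,0],
  ],
)

```text
t: 11.58
tool_pos: [0.4792, 0.2041, 0.461]
ee_rot: [-2.257, -2.185, -0.001]
ft_force: [0.2, -0.1, -0.3]
grip_width: 0.0003
grip_force: 0.0
```

```bash
python3 -c "
from h import *
goto([.474,.046,.308])
im=bot.camera('top');cv2.imwrite('pics/top6.png',im[:,:,::-1])
"
```

```text
t 11.58 pos [0.4792 0.2041 0.461 ] toolx [0.032 0.999 0.001] tooly [ 0.999 -0.032 -0.   ] shares [-5.28 -0.    5.1 ] F [ 0.2 -0.1 -0.3]
```

View pics/top6.png

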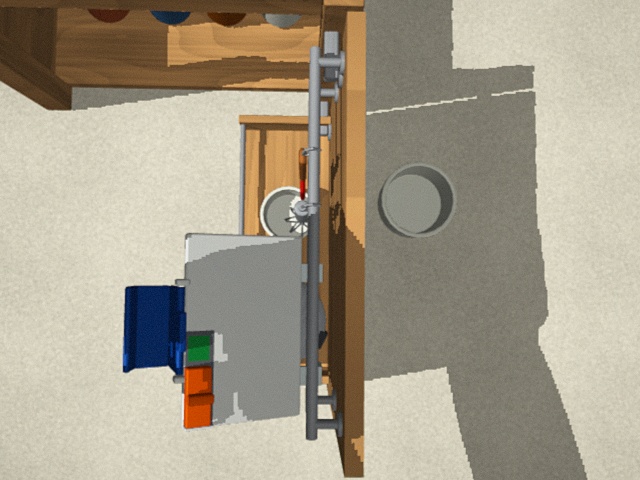

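The lid is rising by itself, with the free-side front corner now at (184,428), and the gripper is clear. I'll wait about 4 s.

send_rows(
  increments=[
    [0,0,0,0,0],
    [0,0,0,0,0],
    [0,0,0,0,0],
    [0,0,0,0,0],
    [0,0,0,0,0],
    [0,0,0,0,0],
    [0,0,0,0,0],
    [0,0,0,0,0],
    [0,0,0,0,0],
    [0,0,0,0,0],
  ],
)

```text
t: 12.47
tool_pos: [0.4795, 0.2013, 0.4608]
ee_rot: [-2.259, -2.183, -0.0]
ft_force: [0.0, 0.1, -0.5]
grip_width: 0.0005
grip_force: 0.0
```

send_rows(
  increments=[
    [0,0,0,0,0],
    [0,0,0,0,0],
    [0,0,0,0,0],
    [0,0,0,0,0],
    [0,0,0,0,0],
    [0,0,0,0,0],
    [0,0,0,0,0],
    [0,0,0,0,0],
    [0,0,0,0,0],
    [0,0,0,0,0],
  ],
)

```text
t: 13.3
tool_pos: [0.4795, 0.2014, 0.4608]
ee_rot: [2.259, 2.183, -0.0]
ft_force: [-0.1, 0.7, -0.2]
grip_width: 0.0003
grip_force: 0.0
```

send_rows(
  increments=[
    [0,0,0,0,0],
    [0,0,0,0,0],
    [0,0,0,0,0],
    [0,0,0,0,0],
    [0,0,0,0,0],
    [0,0,0,0,0],
    [0,0,0,0,0],
    [0,0,0,0,0],
    [0,0,0,0,0],
    [0,0,0,0,0],
  ],
)

```text
t: 14.13
tool_pos: [0.4795, 0.2013, 0.4609]
ee_rot: [2.259, 2.183, 0.0]
ft_force: [-0.1, 0.1, -0.2]
grip_width: 0.0004
grip_force: 0.0
```

send_rows(
  increments=[
    [0,0,0,0,0],
    [0,0,0,0,0],
    [0,0,0,0,0],
    [0,0,0,0,0],
    [0,0,0,0,0],
    [0,0,0,0,0],
    [0,0,0,0,0],
    [0,0,0,0,0],
    [0,0,0,0,0],
    [0,0,0,0,0],
  ],
)

```text
t: 14.97
tool_pos: [0.4795, 0.2014, 0.4608]
ee_rot: [-2.259, -2.183, 0.0]
ft_force: [-0.3, -0.8, -0.2]
grip_width: 0.0005
grip_force: 0.0
```

send_rows(
  increments=[
    [0,0,0,0,0],
    [0,0,0,0,0],
    [0,0,0,0,0],
    [0,0,0,0,0],
    [0,0,0,0,0],
    [0,0,0,0,0],
    [0,0,0,0,0],
    [0,0,0,0,0],
    [0,0,0,0,0],
    [0,0,0,0,0],
  ],
)

```text
t: 15.8
tool_pos: [0.4795, 0.2014, 0.4609]
ee_rot: [-2.259, -2.183, 0.0]
ft_force: [1.3, -0.9, -0.1]
grip_width: 0.0005
grip_force: 0.0
```

```bash
python3 -c "
from h import *
im=bot.camera('top');cv2.imwrite('pics/top7.png',im[:,:,::-1])
"
```

```text
(no output)
```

View pics/top7.png

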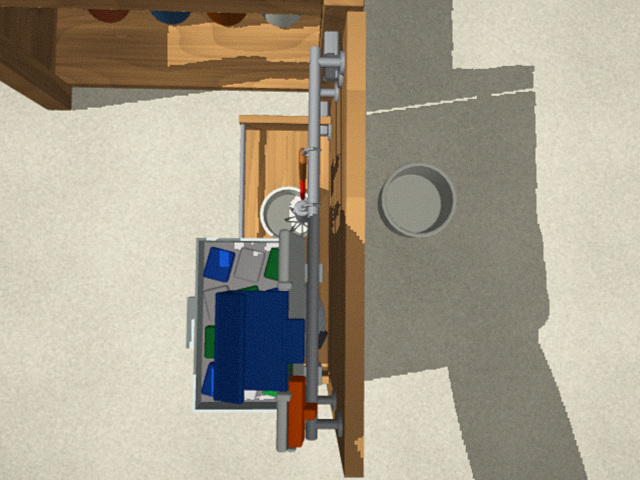

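The lid stands upright at (285,340) with the box open and the tablets visible. The tab is still at the free-edge end at (297,412), and the whisk, spatula and ramekin are unchanged. Handing in.

```bash
python3 -c "
from station import bot
print(bot.finish_job())"
```

```text
the job is handed in; nothing more can be done
None
```

The caddy is open and the job is handed in: the tab was slid fully across and the latch released, and the sprung lid now stands upright by itself with the tab still across. The whisk, spatula and ramekin look unmoved, but the pudding mould is hidden under the caddy and I could not check it. The wrist force peaked at about 75 N while pulling the latch against its stop; that is under the 120 N wrist limit but over the 40 N figure set for the arm or gripper's body, though here it was the fingertips pressing.

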